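Prop open the lid of a slide chest

ROBOT

A 6-joint arm with a two-finger parallel gripper is mounted at the origin on the work surface. World frame = base frame: x ahead of the robot, y to its left, z up, the work surface at z = 0. Lengths are in m, angles in rad, forces in N, time in s.
With the tool pointing down it reaches from about 0.3 to 0.75 m from the base axis. Payload 8.5 kg.
Tool frame: the origin (TCP) lies midway between the tips of the shut fingers; the grasp point (between the pads) lies ctrl.hold_point_z behind it (ctrl.hold_point_z is the distance from the TCP to the grasp point, in m); z points along the fingers, y is the line along which they close (so a half turn about z gives the same grasp; the last joint's range is limited). The gripper opens to 88 mm and grips with 3 to 60 N. Pads are 18 mm wide; open, the fingers measure 123 mm over their backs; the gripper's body (75 mm by 187 mm) begins 45 mm behind the grasp point.
Start: joints at [1.104, 0.381, 1.297, -0, 1.464, -0.215], TCP at [0.137, 0.533, 0.218] pointing down, gripper open.
Joint ranges: [-3.11, 3.11], [-0.89, 2.33], [0.22, 2.48], [-1.42, 4.56], [0.17, 2.85], [-2.88, 2.88]. Speed limits (rad/s): [2.39, 2.39, 3.14, 3.14, 3.14, 3.14].

INTERFACE

Orientations are given as a unit quaternion [w, x, y, z].
In Python, from bench import ctrl gives the robot as it stands.
- The arm moves only by the tool step_arm, never from a script. Its argument "steps" is a list that holds one entry, the list of rows, each a list of 7 numbers: the shift along the tool's x, y, z scaled (see below), then the turn, a rotation vector about the tool's x, y, z scaled (see below), then the opening, from 0 (shut) to 1 (fully open). A call has 1 to 12 rows; each row is the pose to reach, as a shift and turn from the pose commanded when the call began, along the tool's axes at that moment; what a row does not reach only later rows make up. The controller multiplies each number of a shift by 0.1 m and each number of a turn by 30 degrees. A row lasts 1/10 s, in which the tool goes at most 50 mm and 8.59 degrees, less where a joint would pass 70% of its speed; a pose out of reach is approached as far as the arm can. A call with a number of a shift or a turn outside -1 to 1 is refused whole. A call with a gripper value outside its range is refused whole. The fingers move at their own pace and stop on an object; the grip force is fixed at half the most. Time passes only in rows, so rows that repeat a pose let the fingers close. It gives the time, the measured TCP pose, the force, the opening and the grip force at its end, in the units of the state.
- ctrl.read_state(): the state, without advancing time (a new reading comes with each control period).
- ctrl.grab_frame(name): name is "scene" or "top" or "wrist"; returns (picture, depth): 400x640x3 uint8, blue, green, red; 400x640 float32, m along the optical axis (not along the pixel's ray), 0 where there is no reading.
- ctrl.camera_info(name): a dict with "fx", "fy", "cx", "cy" (pixels), "D" ([k1, k2, p1, p2, k3] as OpenCV has them; the pictures are not rectified), "xyz" and "attitude" of the camera in the world. Camera axes: x right, y down, z forward; pixel columns grow to the right and rows downward; lengths in m; the calibration is good to about 2 mm. A picture is of the moment at which its call begins: read the wrist's pose just before it. camera_info takes no time and is no camera call; for the wrist camera it gives the pose at the moment of the call.
- ctrl.sign_off(): hands the job in; it is judged then, once.
The state is a dict: "t": time; "joints": joint angles; "joint_velocities": joint speeds; "tau": joint torques, N m; "tool_pos": TCP position; "ee_rot": TCP orientation; "wrist_force": force on the tool from outside, world axes, zero at the start; "torque": the same for the moment, N m; "opening": finger opening in m; "grip_force": force on a finger pad.
Only numpy, scipy, OpenCV 4.12 (cv2) and the standard library are available. Lean on these libraries where they do the work, as an engineer would, in place of code of your own. Each camera call takes 0.05 s, during which the arm holds its last target. There are 200 camera calls.

TASK

Prop the lid of the wooden slide chest open: raise the lid by its hanging prop rod, set the rod's foot on the metal ledge along the chest's side and work it gently along until it drops fully into the holding hole. Never force the rod against the ledge, leave the lid resting on the seated rod, and do not disturb the glassware.

Things in the scene. Friction and masses are not known exactly. Their poses are not given: they have to be found in the camera images.
- case: Wooden slide chest, fixed, 240 (x) x 200 (y) x 170 mm high, 190 with its closed lid; origin at the centre of its underside, x from its front (robot side) to its rear, where the lid is hinged. A light-metal ledge, 22 mm wide and 30 mm high, runs along the outside of its right (-y) wall from x = -70 to 100 mm, y = -122 to -100 mm, flat top at z = 165 mm.
- ledge_front (a point): Middle of the top edge at the ledge's open front end: x = -70, y = -111, z = 165 mm of the chest. The one holding hole in the ledge's top, 14 mm square, 14 mm deep, blind, is centred on y = -111 mm anywhere from 47 to 86 mm behind this point (x = -23 to 16 mm). Its place differs from chest to chest and is not measured: feel for it, or see it, dark, from above.
- hinge (a point): Point on the lid's hinge axis, at x = 120, y = 0, z = 180 mm of the chest; the axis runs along the chest's y.
- lid (a joint): Lid angle in rad: 0 closed, grows as it opens, stop at 1.15. A 240 x 200 x 20 mm board of 0.4 to 0.8 kg on a damped hinge (1.0 Nm s/rad); it sinks shut from every angle unless held. Propped in the hole it stands at about 0.59 to 0.71.
- rod: Steel prop rod, 8 mm thick, on a slightly stiff pivot (0.03 Nm) at the lid's right edge; swings only in the upright plane y = -111 mm of the chest. Origin on the pivot; it runs along its own -z to the foot 160 mm away; its y is the chest's y. At first it hangs in front of the ledge, foot down, up to 0.15 rad forward, so the foot must come up in front of the ledge and over onto its top.
- rod_pivot (a point): The rod's pivot on the lid, 210 mm from the hinge axis in the lid's mid-plane. Lid (210 mm) and rod (160 mm) form a two-bar linkage: raising the rod pushes the lid open, and moving the grip puts the foot anywhere in the rod's plane.
- rod_foot (a point): Centre of the rod's ball foot, 10 mm in diameter: at z = 170 mm of the chest when it stands on the ledge, about 156 mm when seated at the bottom of the hole.
- rod_grip (a point): Centre of the round wooden grip, a sleeve 18 mm in diameter, 54 mm long, lying along y and turning freely on a cross pin 35 mm above the foot; centre 64 mm outwards (-y) from the rod's plane. Pinch it from above across x, or push it along loosely between the fingers: the lid's weight (about 2 to 4 N) then keeps the foot down on the ledge.
- cylinder: Glass measuring cylinder, 195 mm tall, foot 68 mm wide; origin under its foot. Leave alone.
- dish: Glass dish, 90 mm wide, 18 mm high; origin under it. Leave alone.
- flask: Small glass flask, 54 mm wide, 66 mm high; origin under it. Leave alone.

How it is judged:
On the way, in this order (a step that is already met when the one before it is completed fails the run):
1. the lid is raised to more than 0.5 rad with the rod's foot above the ledge's level (value of joint lid above 0.5 rad and z of rod_foot in the frame of case above 0.167 m), for 0.1 s.
2. the foot is down in the holding hole (value of joint lid above 0.5 rad and z of rod_foot in the frame of case between 0.148 and 0.161 m and x of rod_foot in the frame of case between -0.04 and 0.035 m), for 0.2 s.
At the end, for the whole second after the job is handed in: The lid stands still, open more than 0.5 rad, its weight carried by the rod, whose foot is at least 9 mm down in the 14 mm deep holding hole; the hand has let go (all of step 2 and velocity of joint lid between -0.05 and 0.05 rad/s and contact force between rod and case above 0.5 N); the robot touches nothing.
It fails at once if the rod is forced against the chest's ledge with more than 20 N (contact force between rod and case above 20 N).
It fails at once if the measuring cylinder is moved more than 30 mm (distance of cylinder from where it was at the start of the episode above 0.03 m).
It fails at once if the dish is moved more than 30 mm (distance of dish from where it was at the start of the episode above 0.03 m).
It fails at once if the flask is moved more than 30 mm (distance of flask from where it was at the start of the episode above 0.03 m).
It also fails if it takes over 58 s, if anything falls off the work surface, if the arm or the gripper's body presses on something with over 40 N, if the wrist force passes 120 N, or if a joint passes its speed limit or range.

## Working session

There is one attempt and no reset: what is moved stays moved. The work goes in short steps, Python scripts to look and compute and a tool call to move; the robot and the scene stay as the last step left them, time stands still between calls to the robot, and variables do not carry over. Pictures are saved under pics/ and viewed, at most 10 in all, crops included, and the job is handed in when it is done.

Besides the shell and the picture viewer there is one more tool, called by a JSON object that holds its "api" and its "payload", one argument or row to a line. step_arm: Moves the arm, as the interface text tells. Its arguments: {"type":"object","properties":{"steps":{"type":"array","items":{"type":"array","items":{"type":"array","items":{"type":"number"}}}}},"required":["steps"]}

```bash
ls; mkdir -p pics
cat > h.py <<'E'
import numpy as np, cv2
from bench import ctrl
from scipy.spatial.transform import Rotation as R
def rot(q): return R.from_quat([q[1],q[2],q[3],q[0]])
def cam(name):
    i=ctrl.camera_info(name); im,d=ctrl.grab_frame(name); return i,im,d
def px2w(i,u,v,d):
    K=np.array([[i["fx"],0,i["cx"]],[0,i["fy"],i["cy"]],[0,0,1]])
    p=cv2.undistortPoints(np.array([[[u,v]]],float),K,np.array(i["D"],float))[0,0]
    return rot(i["attitude"]).apply(np.array([p[0],p[1],1])*d)+np.array(i["xyz"])
E
python3 - <<'E'
from h import *
print(ctrl.hold_point_z, {k:np.round(v,3) for k,v in ctrl.read_state().items()})
for n in("scene","top"):
    i,im,d=cam(n); print(n,i); cv2.imwrite(f"pics/{n}0.png",im); np.savez(f"{n}0.npz",d=d)
E
```

```text
pics
0.0187 {'t': np.float64(0.0), 'joints': array([ 1.104,  0.381,  1.298,  0.   ,  1.464, -0.215]), 'joint_velocities': array([ 0.001,  0.   , -0.001, -0.001,  0.   , -0.001]), 'tau': array([-0.0000e+00, -4.3793e+01, -2.2456e+01,  7.1000e-02,  3.5000e-02,
       -0.0000e+00]), 'tool_pos': array([0.137, 0.532, 0.218]), 'ee_rot': array([-0.   ,  0.126,  0.992, -0.001]), 'wrist_force': array([-0.027, -0.053,  0.114]), 'torque': array([-0.013,  0.012,  0.009]), 'grip_force': np.float64(0.0), 'opening': np.float64(0.088)}
scene {'fx': 502.94531183755726, 'fy': 502.94531183755726, 'cx': 323.9827989632296, 'cy': 200.2757034142771, 'D': array([-0.11338997,  0.        ,  0.        ,  0.        ,  0.        ]), 'xyz': array([ 1.28606669, -0.69518085,  1.12694952]), 'attitude': array([-0.34986828,  0.84364716,  0.37169643, -0.16641339])}
top {'fx': 491.8593959382315, 'fy': 491.8593959382315, 'cx': 326.3799451690406, 'cy': 201.3665126086886, 'D': array([0.04602527, 0.        , 0.        , 0.        , 0.        ]), 'xyz': array([ 0.45281828, -0.06417298,  1.359265  ]), 'attitude': array([-0.0228241 ,  0.71224854, -0.70135223,  0.01691529])}
```

View pics/top0.png

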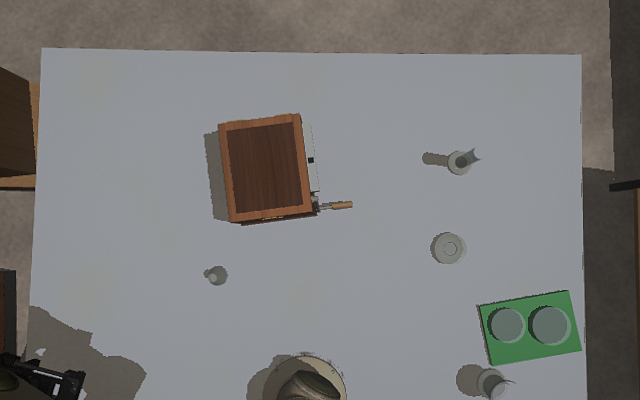

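View pics/scene0.png

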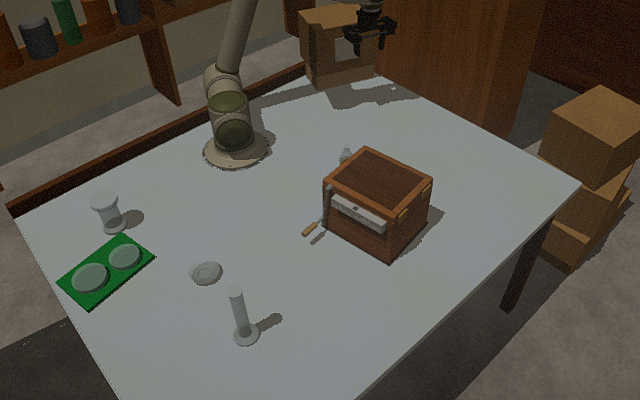

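Top view: chest lid corners near (218,123), (300,114), (315,213) and (232,223). The dark hole is in the ledge near (311,160), and the grip runs from (328,206) to (352,204). I'll enlarge this area.

Run:
```python
from h import *
im=cv2.imread("pics/top0.png"); cv2.imwrite("pics/crop0.png",cv2.resize(im[105:230,210:360],None,fx=5,fy=4.8*1.0,interpolation=cv2.INTER_CUBIC))
i=ctrl.camera_info("top"); d=np.load("top0.npz")["d"]
for n,u,v in [("c1",220,124),("c2",299,116),("c3",313,212),("c4",234,221),("hole",311,160),("ledge",309,140),("ledge2",314,180),("gripout",350,204.5),("gripin",331,206),("gmid",341,205)]:
    print(n,np.round(px2w(i,u,v,d[int(v),int(u)]),3))
```

```text
c1 [0.7   0.204 0.191]
c2 [0.723 0.015 0.188]
c3 [ 0.494 -0.021  0.147]
c4 [0.469 0.165 0.189]
hole [ 0.622 -0.014  0.155]
ledge [ 0.67  -0.009  0.162]
ledge2 [ 0.572 -0.023  0.163]
gripout [ 0.518 -0.115  0.069]
gripin [ 0.514 -0.065  0.062]
gmid [ 0.517 -0.091  0.065]
```

View pics/crop0.png

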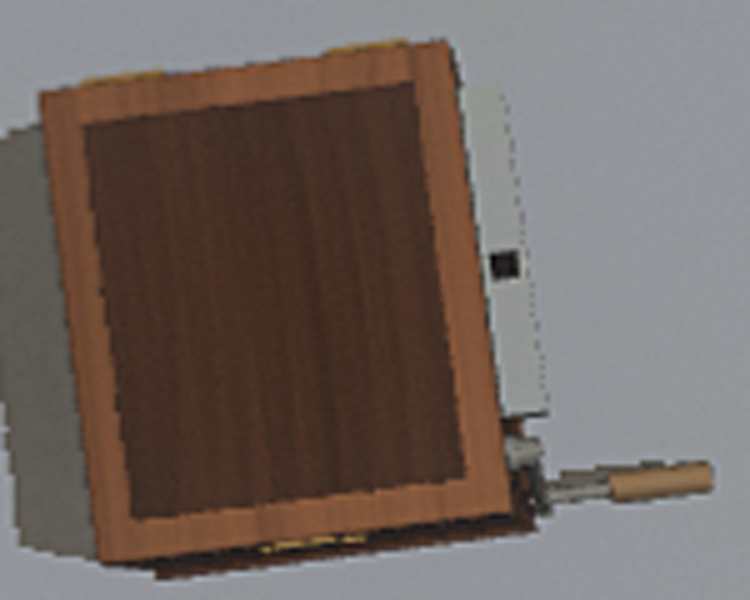

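The crop shows sharp lid corners at crop (40,92), (448,41), (512,515) and (100,562). The hole is at (505,264), the ledge front end at (526,415), and the grip runs from (612,487) to (712,475). Next I'll fit the chest pose and work out the linkage.

```bash
cat >> h.py <<'E'
def px2plane(i,u,v,z):
    a=px2w(i,u,v,1.0); c=np.array(i["xyz"]); return c+(a-c)*(z-c[2])/(a[2]-c[2])
E
python3 - <<'E'
from h import *
i=ctrl.camera_info("top")
f=lambda x,y,z: px2plane(i,210+(x+.5)/5-.5,105+(y+.5)/4.8-.5,z)
P=np.array([f(40,92,.19),f(448,41,.19),f(512,515,.19),f(100,562,.19),f(526,415,.165)])[:,:2]
Q=np.array([[120,100],[120,-100],[-120,-100],[-120,100],[-70,-111]])/1e3
q0,p0=Q.mean(0),P.mean(0)
H=(Q-q0).T@(P-p0); th=np.arctan2(H[0,1]-H[1,0],H[0,0]+H[1,1])
Rm=np.array([[np.cos(th),-np.sin(th)],[np.sin(th),np.cos(th)]]); o=p0-Rm@q0
print("yaw",th,"o",o,"res mm",np.round(1e3*(P-(Q@Rm.T+o)),1))
inv=lambda p:np.r_[Rm.T@(p[:2]-o),p[2]]
print("hole",inv(f(505,264,.165)))
for n,x,y in(("gi",612,487),("go",712,475)): print(n,f(x,y,.065),inv(f(x,y,.065)))
E
```

```text
yaw 0.1443175607308245 o [0.59766993 0.09491914] res mm [[-1.1 -1.2]
 [-1.   1.5]
 [-0.4  1.2]
 [ 2.2 -1.4]
 [ 0.3 -0.1]]
hole [ 0.00803028 -0.1107375   0.165     ]
gi [ 0.51339636 -0.06777897  0.065     ] [-0.10679625 -0.14888676  0.065     ]
go [ 0.52079192 -0.12034004  0.065     ] [-0.10703677 -0.20196503  0.065     ]
```

```bash
cat >> h.py <<'E'
TH=0.1443; O=np.array([.5977,.0949]); HX=.008
Rc=R.from_euler('z',TH)
def c2w(p): return Rc.apply(p)+np.r_[O,0]
def w2c(p): return Rc.inv().apply(np.array(p)-np.r_[O,0])
# goal orientation: tool y along +case x, z down, x = y cross z
GO=Rc*R.from_matrix(np.array([[0,1,0],[1,0,0],[0,0,-1.]]).T)
def grip(xf,zf):
    f=np.array([xf,zf]);h=np.array([.12,.18]);v=f-h;D=np.hypot(*v);a=(.21**2-.16**2+D*D)/2/D
    b=np.sqrt(.21**2-a*a);e=v/D;n=np.array([-e[1],e[0]])
    ps=[h+a*e+s*b*n for s in(1,-1)];p=max(ps,key=lambda q:q[1])
    return f+.21875*(p-f), np.arctan2(p[1]-.18,.12-p[0])
def step(pos,rot_,tpos,trot):
    s=rot_.inv().apply(np.array(tpos)-pos); r=np.degrees((rot_.inv()*trot).as_rotvec())
    return s/.1, r/30
def foot_from_tool(tp):  # case foot pos given gripped grip centre
    from scipy.optimize import fsolve
    c=w2c(np.array(tp)+[0,0,.0187]); g=c[[0,2]]
    s=fsolve(lambda q:grip(*q)[0]-g,[g[0]+.01,g[1]-.034]); return c,s,grip(*s)[1]
E
python3 - <<'E'
from h import *
s=ctrl.read_state(); p=np.array(s["tool_pos"]); r=rot(s["ee_rot"])
print("grip goal",c2w([-.107,-.178,.0375]), GO.as_matrix().round(2).tolist())
t=c2w([-.107,-.178,.0375]); t[2]=.2
for k in range(12):
    a,b=step(p,r,t,GO); m=max(1,np.abs(a).max()/0.98); a=np.round(a/m,2); b=np.round(b/max(1,np.abs(b).max()/.9),2)
    print(k,p.round(3),a,b)
    p=p+r.apply(a*.1); r=r*R.from_rotvec(np.radians(b*30))
    if m==1 and np.abs(b).max()<.9: break
for x,z in [(-.112,.0215),(-.115,.05),(-.115,.1),(-.115,.15),(-.115,.18),(-.06,.18),(-.02,.178),(-.02,.17),(HX,.17),(HX,.156)]:
    g,th=grip(x,z); print(x,z,g.round(4),round(th,3))
E
```

```text
grip goal [ 0.51740843 -0.09663658  0.0375    ] [[-0.14, 0.99, 0.0], [0.99, 0.14, 0.0], [0.0, 0.0, -1.0]]
0 [0.137 0.532 0.218] [-0.98 -0.96  0.03] [-0.   0.   0.9]
1 [0.208 0.415 0.215] [-0.98 -0.31  0.03] [-0.   0.   0.9]
2 [0.261 0.327 0.212] [-0.98  0.17  0.02] [-0.    0.    0.44]
3 [0.313 0.242 0.21 ] [-0.98  0.41  0.03] [-0.  0.  0.]
4 [0.368 0.151 0.207] [-0.98  0.41  0.03] [-0.  0.  0.]
5 [0.422 0.06  0.204] [-0.98  0.41  0.02] [-0.  0.  0.]
6 [ 0.477 -0.031  0.202] [-0.71  0.3   0.02] [-0.  0.  0.]
-0.112 0.0215 [-0.1072  0.0562] -0.0
-0.115 0.05 [-0.1091  0.0845] 0.132
-0.115 0.1 [-0.1065  0.1339] 0.366
-0.115 0.15 [-0.1016  0.1823] 0.596
-0.115 0.18 [-0.0979  0.2105] 0.727
-0.06 0.18 [-0.0516  0.214 ] 0.832
-0.02 0.178 [-0.0196  0.213 ] 0.852
-0.02 0.17 [-0.0216  0.205 ] 0.795
0.008 0.17 [-0.0007  0.2039] 0.762
0.008 0.156 [-0.0043  0.1888] 0.643
```

{"api": "step_arm", "payload": {
  "steps": [
    [[-0.98,-0.96,0,0,0,0.9,1],[-0.98,-0.96,0,0,0,0.9,1],[-0.98,-0.96,0,0,0,0.9,1],[-0.98,-0.96,0,0,0,0.9,1],[-0.98,-0.96,0,0,0,0.9,1]]
  ]
}}

```text
t: 0.6
tool_pos: [0.2083, 0.4151, 0.2183]
ee_rot: [-0.0, 0.354, 0.935, 0.0]
wrist_force: [-0.5, -0.2, 0.4]
opening: 0.0878
grip_force: 0.0
```

{"api": "step_arm", "payload": {
  "steps": [
    [[-0.98,-0.31,0,0,0,0.9,1],[-0.98,-0.31,0,0,0,0.9,1],[-0.98,-0.31,0,0,0,0.9,1],[-0.98,-0.31,0,0,0,0.9,1],[-0.98,-0.31,0,0,0,0.9,1]]
  ]
}}

```text
t: 1.1
tool_pos: [0.2606, 0.3281, 0.2182]
ee_rot: [-0.0, 0.56, 0.828, 0.0]
wrist_force: [0.1, 0.4, -0.3]
opening: 0.088
grip_force: 0.0
```

{"api": "step_arm", "payload": {
  "steps": [
    [[-0.98,0.17,0,0,0,0.44,1],[-0.98,0.17,0,0,0,0.44,1],[-0.98,0.17,0,0,0,0.44,1],[-0.98,0.17,0,0,0,0.44,1]]
  ]
}}

```text
t: 1.5
tool_pos: [0.3129, 0.2427, 0.2182]
ee_rot: [-0.0, 0.653, 0.758, -0.0]
wrist_force: [-0.5, 0.7, -0.4]
opening: 0.0879
grip_force: 0.0
```

{"api": "step_arm", "payload": {
  "steps": [
    [[-0.98,0.38,0,0,0,0,1],[-0.98,0.38,0,0,0,0,1],[-0.98,0.38,0,0,0,0,1],[-0.98,0.38,0,0,0,0,1]]
  ]
}}

```text
t: 1.9
tool_pos: [0.3646, 0.1517, 0.2181]
ee_rot: [-0.0, 0.653, 0.758, -0.0]
wrist_force: [-0.6, 0.9, 0.2]
opening: 0.0881
grip_force: 0.0
```

{"api": "step_arm", "payload": {
  "steps": [
    [[-0.98,0.38,0,0,0,0,1],[-0.98,0.38,0,0,0,0,1],[-0.98,0.38,0,0,0,0,1],[-0.98,0.38,0,0,0,0,1]]
  ]
}}

```text
t: 2.3
tool_pos: [0.4163, 0.0609, 0.218]
ee_rot: [-0.001, 0.653, 0.757, -0.0]
wrist_force: [-0.0, 0.2, -1.4]
opening: 0.0878
grip_force: 0.0
```

{"api": "step_arm", "payload": {
  "steps": [
    [[-0.98,0.38,0,0,0,0,1],[-0.98,0.38,0,0,0,0,1],[-0.98,0.38,0,0,0,0,1],[-0.98,0.38,0,0,0,0,1],[-0.98,0.38,0,0,0,0,1]]
  ]
}}

```text
t: 2.8
tool_pos: [0.4676, -0.0295, 0.2183]
ee_rot: [-0.0, 0.652, 0.758, 0.0]
wrist_force: [0.6, 0.3, -0.2]
opening: 0.0886
grip_force: 0.0
```

Run:
```python
from h import *
s=ctrl.read_state(); print(step(np.array(s["tool_pos"]),rot(s["ee_rot"]),c2w([-.107,-.178,.12]),GO))
```

```text
(array([-0.73811986,  0.392881  ,  0.9820695 ]), array([-0.00090101, -0.0013296 ,  0.00925547]))
```

{"api": "step_arm", "payload": {
  "steps": [
    [[-0.73,0.4,0.2,0,0,0,1],[-0.73,0.4,0.2,0,0,0,1],[-0.73,0.4,0.2,0,0,0,1],[-0.73,0.4,0.2,0,0,0,1]]
  ]
}}

```text
t: 3.2
tool_pos: [0.5181, -0.0966, 0.1982]
ee_rot: [-0.001, 0.653, 0.757, 0.0]
wrist_force: [0.0, 0.5, 0.0]
opening: 0.0884
grip_force: 0.0
```

Run:
```python
from h import *
s=ctrl.read_state(); print(s["tool_pos"],w2c(s["tool_pos"]))
print(step(np.array(s["tool_pos"]),rot(s["ee_rot"]),c2w([-.107,-.178,.0375]),GO))
i,im,d=cam("wrist"); print(i); cv2.imwrite("pics/w0.png",im); np.savez("w0.npz",d=d)
```

```text
[ 0.51814818 -0.09661588  0.1981947 ] [-0.10626496 -0.17808589  0.1981947 ]
(array([-5.26199382e-04, -6.22563628e-03,  1.60695191e+00]), array([-0.00133616, -0.00167325,  0.00640372]))
{'fx': 281.2321192563538, 'fy': 281.2321192563538, 'cx': 319.1906841573093, 'cy': 203.09886671526849, 'D': array([-0.04333235,  0.        ,  0.        ,  0.        ,  0.        ]), 'xyz': array([ 0.50592229, -0.01454027,  0.36449102]), 'attitude': array([0.15907773, 0.98452141, 0.07265543, 0.01153474])}
```

View pics/w0.png

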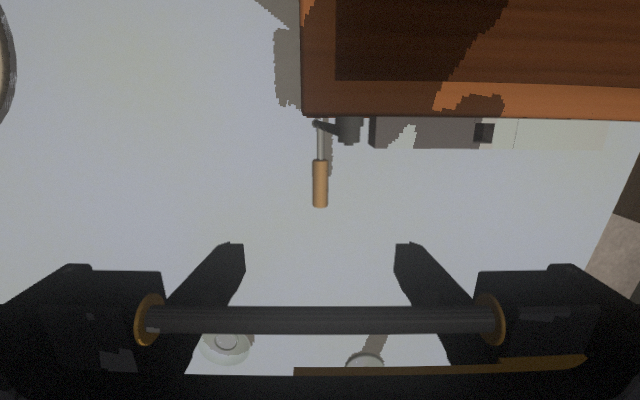

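The wrist view shows the sleeve from (320,160) to (320,207), between the fingers, and the hole at (484,133). The camera sits about 80 mm toward the chest side and could meet the raised lid, so I'll tilt the tool 15° outward. I'll also check both positions.

```bash
cat >> h.py <<'E'
GT=GO*R.from_rotvec([0,np.radians(15),0])
def tcp(cx,cz,y=-.180): return c2w([cx,y,cz])+.0187*GT.apply([0,0,1])
def gripc(s): return w2c(np.array(s["tool_pos"])-.0187*rot(s["ee_rot"]).apply([0,0,1]))
E
python3 - <<'E'
from h import *
i=ctrl.camera_info("wrist"); d=np.load("w0.npz")["d"]
for u,v in((320,165),(320,184),(320,203),(484,133)):
    print(u,v,d[v,u],w2c(px2w(i,u,v,d[v,u])).round(4))
print(w2c(px2plane(i,484,133,.165)), w2c(i["xyz"]))
s=ctrl.read_state(); print(s["joints"].round(2))
p=np.array(s["tool_pos"]);r=rot(s["ee_rot"])
print(step(p,r,tcp(-.107,.12),GT)); print(step(tcp(-.107,.12),GT,tcp(-.107,.0565),GT))
E
```

```text
320 165 0.30157578 [-0.1057 -0.1511  0.0658]
320 184 0.30938864 [-0.1056 -0.1724  0.0646]
320 203 0.31502524 [-0.1055 -0.194   0.0659]
484 133 0.20571256 [ 0.0161 -0.1097  0.1532]
[ 0.00923117 -0.10886727  0.165     ] [-0.10679765 -0.09481496  0.36486093]
[-0.41  0.36  1.4   0.    1.39 -0.56]
(array([ 0.02663565, -0.00583807,  0.96634238]), array([-0.00135021,  0.49906779,  0.00712364]))
(array([-1.64350094e-01,  1.76247905e-17,  6.13362900e-01]), array([0., 0., 0.]))
```

{"api": "step_arm", "payload": {
  "steps": [
    [[0.03,0,0.3,0,0.25,0,1],[0.03,0,0.6,0,0.5,0,1],[0.03,0,0.97,0,0.5,0,1],[0.03,0,0.97,0,0.5,0,1],[0.03,0,0.97,0,0.5,0,1]]
  ]
}}

```text
t: 3.75
tool_pos: [0.5182, -0.0942, 0.1027]
ee_rot: [-0.099, 0.647, 0.751, 0.085]
wrist_force: [-0.7, -0.1, 0.5]
opening: 0.0882
grip_force: 0.0
```

{"api": "step_arm", "payload": {
  "steps": [
    [[-0.08,0,0.3,0,0,0,1],[-0.16,0,0.61,0,0,0,1],[-0.16,0,0.61,0,0,0,1],[-0.16,0,0.61,0,0,0,1]]
  ]
}}

```text
t: 4.15
tool_pos: [0.519, -0.0948, 0.0404]
ee_rot: [-0.098, 0.648, 0.751, 0.086]
wrist_force: [0.8, 0.3, 0.4]
opening: 0.0882
grip_force: 0.0
```

Run:
```python
from h import *
s=ctrl.read_state(); print(gripc(s),s["wrist_force"])
i,im,d=cam("wrist"); cv2.imwrite("pics/w1.png",im)
```

```text
[-0.1051692  -0.18121629  0.05849283] [0.84132146 0.30159326 0.41986467]
```

View pics/w1.png

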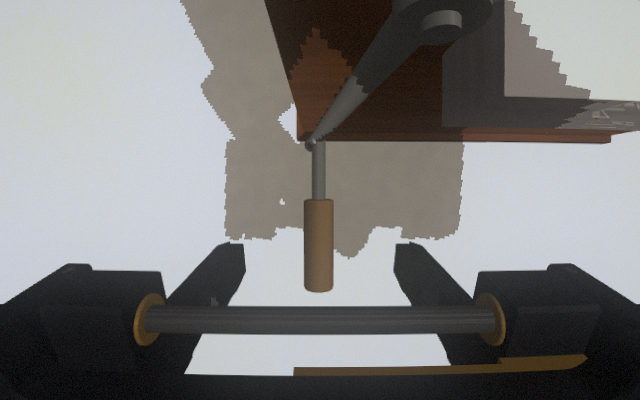

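The sleeve spans (318,200) to (318,290), centred between the fingertips. Closing the fingers.

{"api": "step_arm", "payload": {
  "steps": [
    [[0,0,0,0,0,0,0],[0,0,0,0,0,0,0],[0,0,0,0,0,0,0],[0,0,0,0,0,0,0],[0,0,0,0,0,0,0],[0,0,0,0,0,0,0],[0,0,0,0,0,0,0],[0,0,0,0,0,0,0]]
  ]
}}

```text
t: 5.0
tool_pos: [0.5181, -0.0951, 0.0381]
ee_rot: [-0.099, 0.648, 0.75, 0.085]
wrist_force: [-0.4, 0.5, 0.3]
opening: 0.0261
grip_force: 0.0
```

Run:
```python
from h import *
s=ctrl.read_state(); g=gripc(s); print(g,s["wrist_force"],s["opening"],foot_from_tool(c2w(g)-[0,0,.0187]))
r=rot(s["ee_rot"]); off=np.array([g[0]-grip(-.110,.024)[0][0],g[2]-grip(-.110,.024)[0][1]])
g0=g.copy()
for x,z in [(-.115,.06),(-.115,.1),(-.115,.15),(-.115,.18),(-.09,.18),(-.05,.18),(-.02,.18)]:
    q,th=grip(x,z); n=np.array([q[0],g[1],q[1]])
    print(x,z,"d from start",(step(c2w(g0),r,c2w(n),r)[0]).round(2),"d prev",(step(c2w(g),r,c2w(n),r)[0]).round(2),round(th,2)); g=n
```

```text
[-0.1060353  -0.1814156   0.05620962] [-0.38510694  0.49609805  0.31000428] 0.026118886816341027 (array([-0.1060353 , -0.1814156 ,  0.05620962]), array([-0.11052521,  0.0214988 ]), np.float64(0.0008419919841034575))
-0.115 0.06 d from start [ 0.1  -0.03 -0.37] d prev [ 0.1  -0.03 -0.37] 0.18
-0.115 0.1 d from start [ 0.2  -0.   -0.75] d prev [ 0.1   0.02 -0.38] 0.37
-0.115 0.15 d from start [ 0.33  0.04 -1.22] d prev [ 0.13  0.05 -0.47] 0.6
-0.115 0.18 d from start [ 0.4   0.08 -1.49] d prev [ 0.07  0.04 -0.27] 0.73
-0.09 0.18 d from start [ 0.4   0.29 -1.51] d prev [ 0.    0.21 -0.02] 0.78
-0.05 0.18 d from start [ 0.41  0.63 -1.53] d prev [ 0.    0.33 -0.02] 0.84
-0.02 0.18 d from start [ 0.41  0.87 -1.53] d prev [ 0.    0.24 -0.01] 0.87
```

{"api": "step_arm", "payload": {
  "steps": [
    [[0,0,0,0,0,0,0],[0,0,0,0,0,0,0],[0,0,0,0,0,0,0],[0,0,0,0,0,0,0]]
  ]
}}

```text
t: 5.4
tool_pos: [0.5182, -0.0951, 0.0382]
ee_rot: [-0.099, 0.648, 0.75, 0.085]
wrist_force: [-0.6, 0.2, 0.3]
opening: 0.0158
grip_force: 30.0
```

{"api": "step_arm", "payload": {
  "steps": [
    [[0.03,-0.01,-0.1,0,0,0,0],[0.05,-0.02,-0.2,0,0,0,0],[0.08,-0.02,-0.3,0,0,0,0],[0.1,-0.03,-0.37,0,0,0,0],[0.12,-0.02,-0.45,0,0,0,0],[0.15,-0.01,-0.55,0,0,0,0],[0.18,0,-0.65,0,0,0,0],[0.2,0,-0.75,0,0,0,0],[0.2,0,-0.75,0,0,0,0]]
  ]
}}

```text
t: 6.3
tool_pos: [0.5187, -0.095, 0.1174]
ee_rot: [-0.098, 0.648, 0.751, 0.086]
wrist_force: [-1.4, -0.4, -4.8]
opening: 0.0162
grip_force: 30.0
```

Run:
```python
from h import *
s=ctrl.read_state(); g=gripc(s); print(g,s["wrist_force"],s["opening"],s["grip_force"],foot_from_tool(c2w(g)-[0,0,.0187])[1:])
r=rot(s["ee_rot"]); y=g[1]
for x,z in [(-.115,.15),(-.115,.182),(-.09,.182),(-.05,.18),(-.02,.178)]:
    q,th=grip(x,z); print(x,z,(step(c2w(g),r,c2w([q[0],y,q[1]]),r)[0]).round(2))
```

```text
[-0.10548234 -0.18140979  0.13547913] [-1.44033299 -0.38753195 -4.80099903] 0.0162273760727763 29.990764260292053 (array([-0.11389248,  0.10150459]), np.float64(0.374485975258646))
-0.115 0.15 [ 0.12  0.04 -0.45]
-0.115 0.182 [ 0.2   0.08 -0.74]
-0.09 0.182 [ 0.2   0.29 -0.76]
-0.05 0.18 [ 0.2   0.62 -0.76]
-0.02 0.178 [ 0.2   0.86 -0.75]
```

{"api": "step_arm", "payload": {
  "steps": [
    [[0.03,0.01,-0.12,0,0,0,0],[0.06,0.02,-0.24,0,0,0,0],[0.1,0.03,-0.36,0,0,0,0],[0.12,0.04,-0.48,0,0,0,0],[0.16,0.06,-0.6,0,0,0,0],[0.2,0.08,-0.74,0,0,0,0],[0.2,0.15,-0.76,0,0,0,0],[0.2,0.25,-0.77,0,0,0,0],[0.2,0.35,-0.78,0,0,0,0],[0.2,0.45,-0.78,0,0,0,0],[0.2,0.55,-0.78,0,0,0,0],[0.2,0.55,-0.78,0,0,0,0]]
  ]
}}

```text
t: 7.5
tool_pos: [0.574, -0.087, 0.1956]
ee_rot: [-0.1, 0.648, 0.751, 0.086]
wrist_force: [-2.2, 3.6, -3.7]
opening: 0.0163
grip_force: 30.0
```

Run:
```python
from h import *
s=ctrl.read_state(); g=gripc(s); print(g,s["wrist_force"],s["opening"],s["grip_force"],foot_from_tool(c2w(g)-[0,0,.0187])[1:])
r=rot(s["ee_rot"]); y=g[1]
for x,z in [(-.02,.18),(-.02,.174),(-.012,.174),(-.012,.170),(.008,.17)]:
    q,th=grip(x,z); print(x,z,(step(c2w(g),r,c2w([q[0],y,q[1]]),r)[0]).round(2))
i,im,d=cam("scene"); cv2.imwrite("pics/s1.png",cv2.resize(im[120:280,260:460],None,fx=4,fy=3.75))
for u in(0,): np.savez("s1.npz",d=d)
i,im,d=cam("wrist"); cv2.imwrite("pics/w2.png",im); np.savez("w2.npz",d=d)
```

```text
[-0.0496035  -0.18145047  0.21365211] [-2.15778057  3.64116952 -3.6893073 ] 0.016260669733920183 29.994327127933502 (array([-0.05754157,  0.17956417]), np.float64(0.8330329609620934))
-0.02 0.18 [ 0.    0.3  -0.01]
-0.02 0.174 [-0.01  0.29  0.04]
-0.012 0.174 [-0.01  0.35  0.05]
-0.012 0.17 [-0.02  0.34  0.08]
0.008 0.17 [-0.03  0.49  0.09]
```

View pics/w2.png

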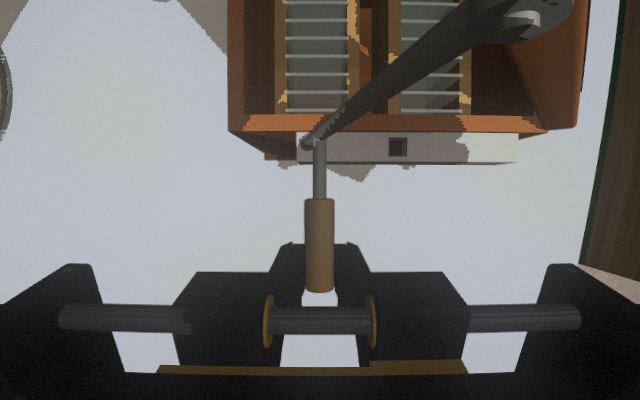

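View pics/s1.png

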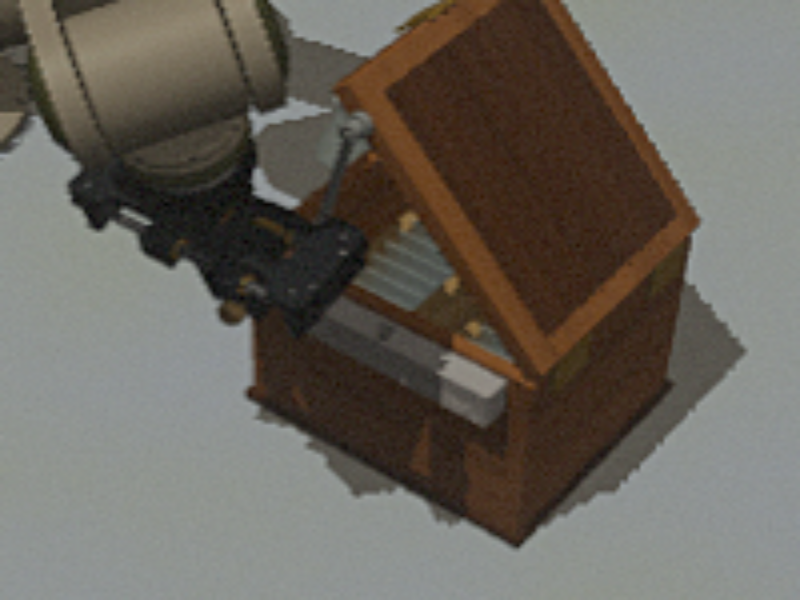

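Foot is clear above the ledge front, lid about 0.83 rad, and the hole is at wrist (398,147). Re-measuring the hole from here.

Run:
```python
from h import *
i=ctrl.camera_info("wrist"); d=np.load("w2.npz")["d"]
print(w2c(px2plane(i,398,147,.165)), "ledge z",[w2c(px2w(i,u,150,d[150,u])).round(4) for u in(360,450)])
s=ctrl.read_state(); print(s["wrist_force"],s["t"])
```

```text
[ 0.00888334 -0.10951133  0.165     ] ledge z [array([-0.0197, -0.1119,  0.1647]), array([ 0.0486, -0.1114,  0.1651])]
[-1.06206031  5.53550495 -4.61150384] 7.6
```

{"api": "step_arm", "payload": {
  "steps": [
    [[0,0.08,-0.01,0,0,0,0],[0,0.16,-0.01,0,0,0,0],[0,0.24,-0.01,0,0,0,0],[0,0.3,0.01,0,0,0,0],[-0.01,0.32,0.03,0,0,0,0],[-0.01,0.32,0.05,0,0,0,0],[-0.01,0.32,0.05,0,0,0,0]]
  ]
}}

```text
t: 8.3
tool_pos: [0.6046, -0.0825, 0.1905]
ee_rot: [-0.099, 0.648, 0.75, 0.085]
wrist_force: [-0.9, 5.1, -5.5]
opening: 0.0159
grip_force: 30.0
```

```bash
cat > st.py <<'E'
from h import *
s=ctrl.read_state(); g=gripc(s); print(round(s["t"],2),g.round(4),"F",Rc.inv().apply(s["wrist_force"]).round(1),s["opening"],s["grip_force"],foot_from_tool(c2w(g)-[0,0,.0187])[1:])
E
python3 st.py
```

```text
8.3 [-0.0187 -0.1814  0.2086] F [-0.2  5.2 -5.5] 0.015942336102927224 29.99270886182785 (array([-0.01739917,  0.1736109 ]), np.float64(0.8197286865192901))
```

{"api": "step_arm", "payload": {
  "steps": [
    [[0,0,0.01,0,0,0,0],[0,0,0.02,0,0,0,0],[0,0,0.02,0,0,0,0]]
  ]
}}

```text
t: 8.6
tool_pos: [0.6043, -0.0825, 0.1891]
ee_rot: [-0.099, 0.648, 0.75, 0.085]
wrist_force: [1.1, 3.8, -6.1]
opening: 0.0161
grip_force: 30.0
```

{"api": "step_arm", "payload": {
  "steps": [
    [[0,0,0.01,0,0,0,0],[0,0,0.01,0,0,0,0],[0,0,0.01,0,0,0,0]]
  ]
}}

```text
t: 8.9
tool_pos: [0.6043, -0.0825, 0.1883]
ee_rot: [-0.099, 0.648, 0.75, 0.085]
wrist_force: [-1.2, 2.9, -5.3]
opening: 0.0161
grip_force: 30.0
```

```bash
python3 st.py
```

```text
8.9 [-0.019  -0.1813  0.2064] F [-0.8  3.  -5.3] 0.016110312103260242 29.988664090633392 (array([-0.01713037,  0.1714378 ]), np.float64(0.8038479615081148))
```

{"api": "step_arm", "payload": {
  "steps": [
    [[0,0,0.01,0,0,0,0],[0,0,0.01,0,0,0,0],[0,0,0.01,0,0,0,0]]
  ]
}}

```text
t: 9.2
tool_pos: [0.6042, -0.0824, 0.1874]
ee_rot: [-0.098, 0.648, 0.75, 0.085]
wrist_force: [-0.2, 0.9, -6.2]
opening: 0.0161
grip_force: 30.0
```

{"api": "step_arm", "payload": {
  "steps": [
    [[0,0,0.005,0,0,0,0],[0,0,0.005,0,0,0,0],[0,0,0.005,0,0,0,0]]
  ]
}}

```text
t: 9.5
tool_pos: [0.6042, -0.0823, 0.1869]
ee_rot: [-0.098, 0.648, 0.75, 0.085]
wrist_force: [-0.4, -0.9, -5.4]
opening: 0.0162
grip_force: 30.0
```

{"api": "step_arm", "payload": {
  "steps": [
    [[0,0,0.005,0,0,0,0],[0,0,0.005,0,0,0,0],[0,0,0.005,0,0,0,0]]
  ]
}}

```text
t: 9.8
tool_pos: [0.6042, -0.0822, 0.1866]
ee_rot: [-0.098, 0.648, 0.75, 0.085]
wrist_force: [0.1, -3.1, -3.9]
opening: 0.0157
grip_force: 30.0
```

{"api": "step_arm", "payload": {
  "steps": [
    [[0,0,0.005,0,0,0,0],[0,0,0.005,0,0,0,0],[0,0,0.005,0,0,0,0]]
  ]
}}

```text
t: 10.1
tool_pos: [0.6042, -0.0821, 0.1863]
ee_rot: [-0.098, 0.648, 0.75, 0.085]
wrist_force: [-0.3, -4.3, -0.8]
opening: 0.0162
grip_force: 30.0
```

{"api": "step_arm", "payload": {
  "steps": [
    [[0,0,0.005,0,0,0,0],[0,0,0.005,0,0,0,0],[0,0,0.005,0,0,0,0]]
  ]
}}

```text
t: 10.4
tool_pos: [0.6043, -0.0821, 0.1861]
ee_rot: [-0.098, 0.648, 0.75, 0.085]
wrist_force: [-1.9, -5.3, -0.1]
opening: 0.0163
grip_force: 30.0
```

```bash
python3 st.py
```

```text
10.4 [-0.019  -0.1809  0.2042] F [-2.6 -4.9 -0.1] 0.01625473331489605 30.003153383731842 (array([-0.01641018,  0.16925312]), np.float64(0.7876124729606618))
```

Foot is on the ledge and the vertical load has gone to zero. I'll ease the lateral load, then loosen the fingers.

{"api": "step_arm", "payload": {
  "steps": [
    [[-0.005,0,0,0,0,0,0],[-0.005,0,0,0,0,0,0.2],[-0.005,0,0,0,0,0,0.23],[-0.005,0,0,0,0,0,0.25],[-0.005,0,0,0,0,0,0.26],[-0.005,0,0,0,0,0,0.26]]
  ]
}}

```text
t: 11.0
tool_pos: [0.6042, -0.0817, 0.1853]
ee_rot: [-0.099, 0.648, 0.75, 0.085]
wrist_force: [0.6, -0.4, -0.0]
opening: 0.0231
grip_force: 0.0
```

Run:
```python
from h import *
exec(open("st.py").read())
i,im,d=cam("wrist"); cv2.imwrite("pics/w3.png",im[80:330,170:490])
```

```text
11.0 [-0.019  -0.1805  0.2033] F [ 0.6 -0.5 -0. ] 0.02306136801537053 0.0 (array([-0.0161299,  0.1684521]), np.float64(0.7816131378316318))
```

View pics/w3.png

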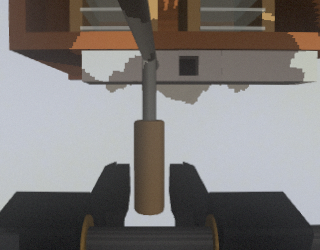

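Sleeve is loose between the pads; in the crop the hole is at (188,66) and the foot near (148,64). I'll lower the hand slightly and push gently rearward.

{"api": "step_arm", "payload": {
  "steps": [
    [[-0.01,0,0.04,0,0,0,0.27],[-0.01,0.02,0.04,0,0,0,0.27],[-0.01,0.04,0.04,0,0,0,0.27],[-0.01,0.05,0.04,0,0,0,0.27],[-0.01,0.06,0.04,0,0,0,0.27],[-0.01,0.07,0.04,0,0,0,0.27],[-0.01,0.08,0.04,0,0,0,0.27],[-0.01,0.09,0.04,0,0,0,0.27],[-0.01,0.1,0.04,0,0,0,0.27],[-0.01,0.1,0.04,0,0,0,0.27]]
  ]
}}

```text
t: 12.05
tool_pos: [0.6143, -0.0803, 0.1812]
ee_rot: [-0.099, 0.648, 0.75, 0.086]
wrist_force: [-2.9, 1.4, -0.6]
opening: 0.0234
grip_force: 1.2
```

```bash
cat > look.py <<'E'
from h import *
exec(open("st.py").read())
i,im,d=cam("wrist")
for v in(225,245,265):
    row=d[v,270:370]; k=np.where((row>0)&(row<np.percentile(row[30:70],50)+.02)&(np.abs(np.arange(270,370)-319)<30))[0]
    hsv=cv2.cvtColor(im[v:v+1,270:370],cv2.COLOR_BGR2HSV)[0]; w=np.where((hsv[:,0]<25)&(hsv[:,1]>60))[0]
    if len(w): u=270+int(w.mean()); print(v,u,len(w),w2c(px2w(i,u,v,d[v,u])).round(4))
cv2.imwrite("pics/last.png",im)
E
python3 look.py
```

```text
12.05 [-0.0087 -0.1807  0.1993] F [-2.7  1.8 -0.6] 0.023370735143429248 1.2113092839717865 (array([-0.00132565,  0.16509892]), np.float64(0.7391792940885817))
225 316 25 [-0.0106 -0.1594  0.2121]
245 314 29 [-0.0117 -0.17    0.2136]
265 314 28 [-0.0117 -0.1814  0.2122]
```

{"api": "step_arm", "payload": {
  "steps": [
    [[0,0.01,0,0,0,0,0.27],[0,0.02,0,0,0,0,0.27],[0,0.03,0,0,0,0,0.27],[0,0.04,0,0,0,0,0.27],[0,0.05,0,0,0,0,0.27],[0,0.06,0,0,0,0,0.27],[0,0.06,0,0,0,0,0.27]]
  ]
}}

```text
t: 12.8
tool_pos: [0.6203, -0.0795, 0.1812]
ee_rot: [-0.099, 0.648, 0.75, 0.086]
wrist_force: [-1.7, 0.9, 1.3]
opening: 0.0239
grip_force: 1.1
```

```bash
python3 look.py
```

```text
12.8 [-0.0027 -0.1807  0.1993] F [-1.6  1.1  1.3] 0.023882993445258075 1.0681044682860374 (array([0.00691513, 0.16561937]), np.float64(0.726393620244917))
225 316 25 [-0.0046 -0.1595  0.2115]
245 314 28 [-0.0056 -0.1702  0.2128]
265 314 29 [-0.0056 -0.1814  0.2121]
```

{"api": "step_arm", "payload": {
  "steps": [
    [[0,0.01,0,0,0,0,0.27],[0,0.01,0,0,0,0,0.27],[0,0.02,0,0,0,0,0.27],[0,0.02,0,0,0,0,0.27],[0,0.02,0,0,0,0,0.27]]
  ]
}}

```text
t: 13.35
tool_pos: [0.6222, -0.0794, 0.1813]
ee_rot: [-0.099, 0.648, 0.75, 0.085]
wrist_force: [-0.0, 1.1, -0.1]
opening: 0.0237
grip_force: 0.0
```

```bash
python3 look.py
```

```text
13.35 [-0.0009 -0.1808  0.1993] F [ 0.1  1.1 -0.1] 0.02372767489021208 0.0 (array([0.00941757, 0.1658695 ]), np.float64(0.7221601696737363))
225 318 23 [-0.0017 -0.1617  0.197 ]
245 316 25 [-0.0029 -0.1739  0.1959]
265 317 25 [-0.0023 -0.1856  0.1979]
```

Sleeve dropped about 15 mm to centre z ≈ 0.188, which matches the seated height. Opening and withdrawing along the tool axis.

{"api": "step_arm", "payload": {
  "steps": [
    [[0,-0.01,0,0,0,0,0.5],[0,-0.01,0,0,0,0,0.7],[0,-0.01,0,0,0,0,0.7],[0,-0.01,0,0,0,0,0.7],[0,-0.01,0,0,0,0,0.7],[0,-0.01,0,0,0,0,0.7],[0,-0.01,0,0,0,0,0.7]]
  ]
}}

```text
t: 14.1
tool_pos: [0.621, -0.0794, 0.1812]
ee_rot: [-0.099, 0.648, 0.75, 0.085]
wrist_force: [0.2, -0.1, 0.8]
opening: 0.0617
grip_force: 0.0
```

{"api": "step_arm", "payload": {
  "steps": [
    [[0,0,-0.15,0,0,0,0.7],[0,0,-0.3,0,0,0,0.7],[0,0,-0.5,0,0,0,0.7],[0,0,-0.7,0,0,0,0.7],[-0.3,0,-0.8,0,0,0,0.7],[-0.6,0,-0.8,0,0,0,0.7],[-0.6,0,-0.8,0,0,0,0.7]]
  ]
}}

```text
t: 14.8
tool_pos: [0.6323, -0.1603, 0.2412]
ee_rot: [-0.1, 0.649, 0.749, 0.085]
wrist_force: [-0.2, 0.3, -1.1]
opening: 0.0612
grip_force: 0.0
```

Run:
```python
from h import *
s=ctrl.read_state(); print(s["t"],s["tool_pos"],s["wrist_force"])
i,im,d=cam("wrist"); cv2.imwrite("pics/w5.png",im)
a,b,e=cam("scene"); cv2.imwrite("pics/s5.png",cv2.resize(b[120:280,260:460],None,fx=4,fy=3.75))
cv2.imwrite("pics/both.png",np.vstack([im[:,:][::1][:300], cv2.resize(b[110:260,200:520],(640,300))]))
```

```text
14.8 [ 0.63227179 -0.16028589  0.2412009 ] [-0.16663524  0.34294609 -1.09096206]
```

View pics/both.png

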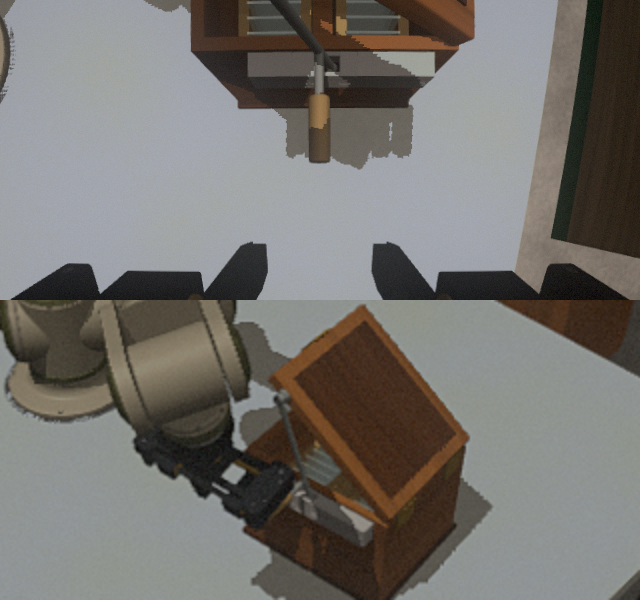

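The rod stands in the hole (the sleeve at (319,130) is free of the fingers), the lid is open and the hand is clear. A last height check, then hand in.

Run:
```python
from h import *
for k in range(3):
    i,im,d=cam("wrist"); z=w2c(px2w(i,319,125,d[125,319])); print(z.round(4))
if .19<z[2]<.203: print(ctrl.sign_off())
```

```text
[-0.0023 -0.1685  0.1975]
[-0.0022 -0.1677  0.1972]
[-0.0022 -0.1671  0.1965]
the job is handed in; nothing more can be done
None
```

The job is handed in: the lid is propped open on the rod, whose foot sits in the holding hole judging by the grip's height. The hand is clear, and the arm never came near the glassware.

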